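# Hold the burr carrier down on its springs for the screws

### The job

Put the coffee grinder's upper burr carrier back, throat upwards: lower it squarely over the two locating pins on the open grinder so that it sits level on the four springs, then press it straight down and hold it there with a steady push, squeezing the springs about half way (some 15 N on them), while I put in the clamp screws with a hex key. Never push so hard that the burrs touch, leave the hopper, screwdriver, mug and dish of screws where they are, and finish while still holding the carrier down: do not let go.

Things in the scene. Friction and masses are not known exactly. Their poses are not given: they have to be found in the camera images.
- carrier: The upper burr carrier, loose bare aluminium, about 0.4 kg, lying throat up on the table: a square plate with a round throat (tube) on top and, under it, a steel ring burr (54 mm outer diameter, 8 mm tall) on which it stands. Origin: centre of the burr's underside; z up along the throat; the plate spans z = 8 to 14 mm.
- carrier_plate (a point): Centre of the underside of the carrier's plate, axes as the carrier's. The plate is 104 x 104 mm, 6 mm thick, corners rounded; two pin holes of 11 mm diameter go through it at x = +42 and -42 mm, y = 0 (it fits the pins either way round, half a turn apart); dark screw seats at its corners, x, y = +-38 mm.
- carrier_throat (a point): Centre of the upper rim of the carrier's throat, 59 mm above the carrier's origin. The throat is 44 mm outer diameter, 38 mm bore, and stands 45 mm above the plate's top. Grip it across with the fingertips about 10 mm above the plate, as the pins come up through the plate beside it.
- grinder: The coffee grinder, fixed, dark metal, foot 190 x 130 mm, 190 mm tall to its open top deck (hopper and cover off). Origin: centre under the foot, on the table; x along its depth (the front with chute and fork is at -x), z up. The deck's round chamber holds the lower burr; the burrs touch when the carrier's plate is 1 mm above the deck.
- grinder_deck (a point): Centre of the flat aluminium top deck (130 x 126 mm, chamber of 68 mm diameter in it), 190 mm up, axes as the grinder's. Two steel pins stand on it at x = +42 and -42 mm, y = 0: 8 mm diameter, 16 mm tall, the top 6 mm tapered to 3 mm.
- spring_tops (a point): Point on the deck's axis level with the free tops of the four coil springs that stand on the deck at x, y = +-38 mm, 10 mm above the deck. (The point is fixed and does not sink with them.) Together the springs give 3 N per mm, 30 N at 10 mm: the carrier's own weight sinks them about 1.2 mm; half way is 5 mm.
- hopper: The removed bean hopper, clear plastic funnel 120 mm diameter, 105 mm tall, standing on the table; origin under its centre. To be left alone.
- screwdriver: A screwdriver 200 mm long with black handle, lying on the table. To be left alone.
- mug: A white mug 80 mm diameter, 90 mm tall, on the table; origin under its centre. To be left alone.
- dish: A small steel dish 90 mm diameter, 22 mm tall, with screws and a hex key in it; origin under its centre. To be left alone.

How it is judged:
On the way:
1. the carrier sits level over both pins, throat up, and has met the springs (horizontal distance between carrier_plate and grinder_deck below 0.004 m and angle between the x axis of carrier and the x axis of grinder, either way round below 0.06 rad and angle between the z axis of carrier and the z axis of grinder, either way round below 0.07 rad and angle between carrier's own z axis and vertical below 0.3 rad and z of carrier_plate in the frame of grinder_deck below 0.0102 m and contact force between carrier and grinder above 1 N), for 0.1 s.
At the end, for the whole second after the job is handed in: The carrier is over both pins (centred within 4 mm, square within 0.06 rad, level within 0.07 rad), still held by the robot and at rest, its plate 2.5 to 7.5 mm above the deck, pressing on the grinder's springs with 8 to 24 N in all (horizontal distance between carrier_plate and grinder_deck below 0.004 m and angle between the x axis of carrier and the x axis of grinder, either way round below 0.06 rad and angle between the z axis of carrier and the z axis of grinder, either way round below 0.07 rad and angle between carrier's own z axis and vertical below 0.3 rad and z of carrier_plate in the frame of grinder_deck between 0.0025 and 0.0075 m and contact force between carrier and grinder between 8 and 24 N and contact force between any of the fingers, the arm and carrier above 2 N and linear speed of carrier below 0.01 m/s); the arm keeps its last pose, push and grip.
It fails at once if the carrier is pushed so hard over the pins that the burrs touch (plate within 1.3 mm of the deck) (horizontal distance between carrier_plate and grinder_deck below 0.01 m and z of carrier_plate in the frame of grinder_deck below 0.0013 m).
It fails at once if the bean hopper is disturbed (moved more than 30 mm) (distance of hopper from where it was at the start of the episode above 0.03 m).
It fails at once if the screwdriver is disturbed (moved more than 30 mm) (distance of screwdriver from where it was at the start of the episode above 0.03 m).
It fails at once if the mug is disturbed (moved more than 30 mm) (distance of mug from where it was at the start of the episode above 0.03 m).
It fails at once if the dish of screws is disturbed (moved more than 30 mm) (distance of dish from where it was at the start of the episode above 0.03 m).
It also fails if it takes over 56 s, if anything falls off the work surface, if the arm or the gripper's body presses on something with over 40 N, if the wrist force passes 120 N, or if a joint passes its speed limit or range.

### The arm

A 6-joint arm with a two-finger parallel gripper is mounted at the origin on the work surface. World frame = base frame: x ahead of the robot, y to its left, z up, the work surface at z = 0. Lengths are in m, angles in rad, forces in N, time in s.
With the tool pointing down it reaches from about 0.35 to 0.975 m from the base axis. Payload 4.9 kg.
Tool frame: the origin (TCP) lies midway between the tips of the shut fingers; the grasp point (between the pads) lies 19 mm behind it; z points along the fingers, y is the line along which they close (so a half turn about z gives the same grasp; the last joint's range is limited). The gripper opens to 85 mm and grips with 20 to 120 N. Pads are 22 mm wide; open, the fingers measure 114 mm over their backs; the gripper's body (76 mm by 85 mm) begins 54 mm behind the grasp point. The pads swing forward as they close: fully open they stand 13 mm farther back than shut.
Start: joints at [-1.316, 0.053, 1.613, -0, 1.476, -0.119], TCP at [0.228, -0.582, 0.231] pointing down, gripper open.
Joint ranges: [-3.01, 3.01], [-1.01, 2.22], [0.06, 2.58], [-1.02, 4.17], [0.09, 2.62], [-3.14, 3.14]. Speed limits (rad/s): [2.57, 2.57, 3.14, 3.14, 3.14, 3.14].

### API

Orientations are given as a unit quaternion [w, x, y, z].
In Python, from plant import state, grab_frame, job_done, cut_out, place_of gives the robot as it stands.
- The arm moves only by the tool jog_arm, never from a script. Its argument "motion" is text: rows parted by semicolons, each of 7 numbers parted by spaces: the opening in per cent of the stroke, from 0 (shut) to 100 (fully open), then the shift along the tool's x, y, z as a fraction of full scale, then the turn, a rotation vector about the tool's x, y, z as a fraction of full scale. A call has exactly 5 rows; each row is the pose to reach, as a shift and turn from the pose commanded when the call began, along the tool's axes at that moment; what a row does not reach only later rows make up. Full scale, the value 1, is 50 cm for a shift and 1.5 rad for a turn. A row lasts 1/8 s, in which the tool goes at most 62.5 mm and 10.7 degrees, less where a joint would pass 70% of its speed; a pose out of reach is approached as far as the arm can. A call with a number of a shift or a turn outside -1 to 1 is refused whole. A call with a gripper value outside its range is refused whole. The fingers move at their own pace and stop on an object; the grip force is fixed at half the most. Time passes only in rows, so rows that repeat a pose let the fingers close, or fill a call up. It gives the time, the measured TCP pose, the force, the opening and the grip force at its end, in the units of the state.
- state(): the state, without advancing time (a new reading comes with each control period).
- grab_frame(name): name is "scene" or "top" or "wrist"; returns a dict with "color" (384x512x3 uint8, red, green, blue), "range_z" (384x512 float32, m along the optical axis (not along the pixel's ray), 0 where there is no reading), "intrinsics" (3x3 intrinsics, pixels), "world_from_camera" (4x4, takes a point from camera to world coordinates). Camera axes: x right, y up, looking along -z (the intrinsics and any distortion apply to the point x, -y, -z); pixel columns grow to the right and rows downward; lengths in m; the calibration is good to about 2 mm. A picture is of the moment at which its call begins.
- job_done(): hands the job in; it is judged then, once.
Trained networks look in the newest picture that a camera, given by its name, has taken for a name from the list of things; names that differ only in an ending like _2 or _b are one class to them, and where a whole thing is asked for, a point or a joint stands for the part that bears it (a point fixed in the world has none). Each returns a list of dicts, best first, with "p" (0 to 1); they miss things now and then, are a little off and sometimes report something else, mostly with a low value. They report only what shows in the picture. A call takes as long as a camera call.
- cut_out(camera, thing): "pixels" (384x512 bool, what is visible of it).
- place_of(camera, thing): "at" ([x, y, z] in m, in world coordinates, good to about 4 mm: a listed point, or the origin of a listed thing).
The state is a dict: "time": time; "joint_pos": joint angles; "joint_vel": joint speeds; "joint_efforts": joint torques, N m; "tool_pos": TCP position; "tool_rot": TCP orientation; "contact_force": force on the tool from outside, world axes, zero at the start; "ft_torque": the same for the moment, N m; "gripper_width": opening from 0.0 (shut) to 1.0 (fully open); "grasp_force": force on a finger pad.
Only numpy, scipy, OpenCV 4.12 (cv2) and the standard library are available. Lean on these libraries where they do the work, as an engineer would, in place of code of your own. Each camera call takes 0.05 s, during which the arm holds its last target. There are 200 camera calls.

## Working session

There is one attempt and no reset: what is moved stays moved. The work goes in short steps, Python scripts to look and compute and a tool call to move; the robot and the scene stay as the last step left them, time stands still between calls to the robot, and variables do not carry over. Pictures are saved under pics/ and viewed, at most 10 in all, crops included, and the job is handed in when it is done.

Besides the shell and the picture viewer there is one more tool, called by a JSON object that holds its "name" and its "arguments". jog_arm: Moves the arm, as the interface text tells. Shift numbers are shares of 50 cm and turn numbers shares of 1.5 rad, none past 1 either way. Its arguments: {"type":"object","properties":{"motion":{"type":"string"}},"required":["motion"]}

```bash
mkdir -p pics
cat > h.py <<'E'
import numpy as np,cv2
from plant import *
def cloud(f):
    K=f["intrinsics"];z=f["range_z"];v,u=np.mgrid[:384,:512]
    P=np.stack([(u-K[0,2])/K[0,0]*z,-(v-K[1,2])/K[1,1]*z,-z],-1)
    T=f["world_from_camera"];W=P@T[:3,:3].T+T[:3,3];W[z==0]=np.nan;return W
E
python3 - <<'E'
from h import *
s=state();print(s["time"],s["tool_pos"],s["tool_rot"],s["contact_force"])
ims=[]
for c in("scene","top"):
    f=grab_frame(c);ims.append(f["color"]);W=cloud(f)
    for t in("carrier","carrier_plate","carrier_throat","grinder_deck","grinder","spring_tops","hopper","screwdriver","mug","dish"):
        r=place_of(c,t);print(c,t,[(np.round(x["at"],3).tolist(),round(x["p"],2)) for x in r[:2]])
    np.savez(c,**f)
cv2.imwrite("pics/a.png",cv2.resize(np.vstack(ims)[...,::-1],None,fx=.78,fy=.78))
cv2.imwrite("pics/top.png",cv2.resize(ims[1][...,::-1],(800,600)))
cv2.imwrite("pics/scene.png",cv2.resize(ims[0][...,::-1],(800,600)))
E
```

```text
0.0 [ 0.22807351 -0.58121304  0.2300341 ] [-1.06574222e-03  9.82584323e-01  1.85814177e-01 -6.06651436e-05] [-0.0485503  -0.0991953   0.49394953]
scene carrier [([0.544, 0.264, -0.001], 0.7), ([0.562, -0.276, 0.189], 0.18)]
scene carrier_plate [([0.545, 0.264, 0.007], 0.69)]
scene carrier_throat [([0.547, 0.259, 0.058], 0.91)]
scene grinder_deck [([0.559, -0.278, 0.19], 0.84), ([0.482, 0.528, 0.003], 0.18)]
scene grinder [([0.562, -0.273, -0.0], 0.8)]
scene spring_tops [([0.561, -0.275, 0.202], 0.58), ([0.543, 0.262, 0.008], 0.55)]
scene hopper [([0.51, -0.535, -0.0], 0.73)]
scene screwdriver [([0.557, 0.016, -0.001], 0.47)]
scene mug [([0.478, 0.524, 0.002], 0.83), ([0.56, -0.273, 0.19], 0.6)]
scene dish [([0.796, 0.045, -0.002], 0.67)]
top carrier [([0.548, 0.26, -0.002], 0.8), ([0.563, -0.277, 0.193], 0.26)]
top carrier_plate [([0.546, 0.258, 0.005], 0.61)]
top carrier_throat [([0.548, 0.262, 0.055], 0.61), ([0.507, -0.528, -0.0], 0.17)]
top grinder_deck [([0.562, -0.274, 0.192], 0.7)]
top grinder [([0.562, -0.273, 0.002], 0.79), ([0.793, 0.046, 0.001], 0.31)]
top spring_tops [([0.564, -0.276, 0.202], 0.6)]
top hopper [([0.513, -0.532, 0.003], 0.93)]
top screwdriver [([0.558, 0.007, -0.001], 0.77)]
top mug [([0.482, 0.531, 0.002], 0.67)]
top dish [([0.794, 0.044, 0.003], 0.97)]
```

View pics/top.png

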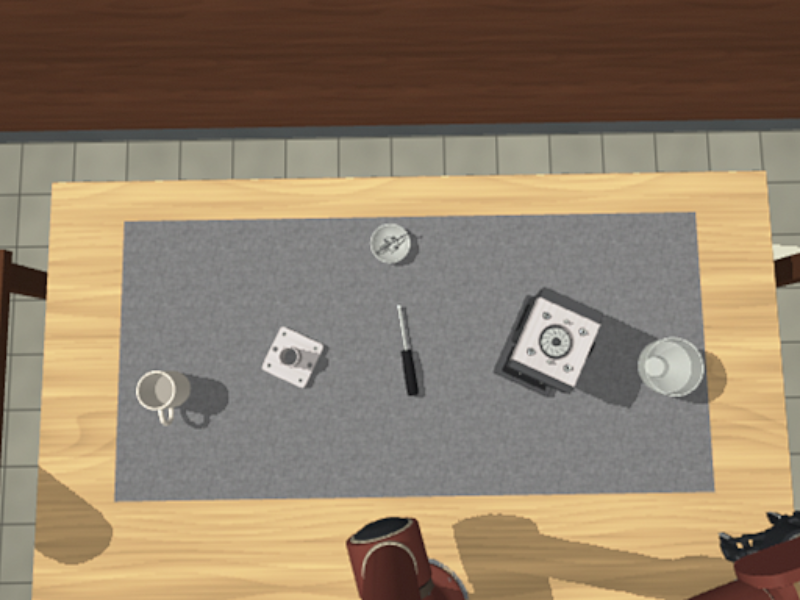

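View pics/scene.png

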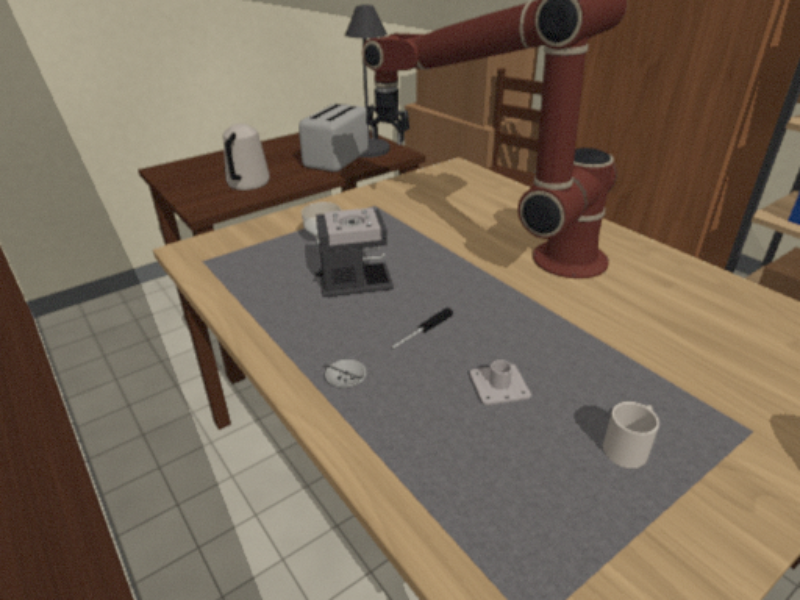

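Run:
```python
from h import *
for c in("scene","top"):
    f=np.load(c+".npz");W=cloud(f)
    for n,xy,zs in(("deck",(.562,-.275),[(.182,.198)]),("carrier",(.547,.26),[(.009,.02),(.05,.068)])):
        for a,b in zs:
            m=(W[...,2]>a)&(W[...,2]<b)&(np.hypot(W[...,0]-xy[0],W[...,1]-xy[1])<.11)
            P=W[m]; 
            if len(P)<20: print(c,n,a,len(P));continue
            r=cv2.minAreaRect((P[:,:2]*1000).astype(np.float32))
            print(c,n,a,len(P),"z",np.round(np.median(P[:,2]),4),r,P[:,:2].mean(0).round(4))
```

```text
scene deck 0.182 644 z 0.1897 ((567.0427856445312, -281.660400390625), (138.83444213867188, 169.96202087402344), 63.87871551513672) [ 0.5724 -0.2726]
scene carrier 0.009 532 z 0.0144 ((546.8450927734375, 259.93853759765625), (108.52455139160156, 106.36001586914062), 64.37215423583984) [0.5564 0.2689]
scene carrier 0.05 75 z 0.0568 ((547.4669189453125, 261.4464111328125), (44.4588623046875, 41.044593811035156), 18.54384994506836) [0.5476 0.2609]
top deck 0.182 2225 z 0.1905 ((566.026611328125, -277.27166748046875), (127.65792846679688, 171.04910278320312), 64.8383560180664) [ 0.5653 -0.276 ]
top carrier 0.009 726 z 0.0149 ((539.1302490234375, 240.29483032226562), (176.3780517578125, 178.50088500976562), 26.13715171813965) [0.5442 0.2623]
top carrier 0.05 47 z 0.0591 ((545.6361694335938, 262.71728515625), (40.48866653442383, 39.88440704345703), 89.20187377929688) [0.5451 0.2632]
```

The pictures show the carrier at about (293,357) and the open deck at about (556,341) in the enlarged top view. The hopper is right beside the deck, and the screwdriver and dish are in between. I'll go up and over the deck for a close look.

{"name": "jog_arm", "arguments": {"motion": "100 0 0 -0.12 0 0 0; 100 0 0 -0.24 0 0 0; 100 0.05 -0.02 -0.34 0 0 -0.1; 100 0.17 -0.06 -0.36 0 0 -0.22; 100 0.29 -0.1 -0.36 0 0 -0.34"}}

```text
time: 1.72
tool_pos: [0.3442, -0.4833, 0.4137]
tool_rot: [0.002, 0.903, 0.43, 0.0]
contact_force: [0.6, -0.4, 0.0]
gripper_width: 0.995
grasp_force: 0.0
```

{"name": "jog_arm", "arguments": {"motion": "100 0.12 -0.04 0 0 0 -0.12; 100 0.24 -0.07 0 0 0 -0.156; 100 0.34 0.05 0 0 0 -0.156; 100 0.34 0.1 0 0 0 -0.156; 100 0.34 0.1 0 0 0 -0.156"}}

```text
time: 2.35
tool_pos: [0.4912, -0.3839, 0.4094]
tool_rot: [-0.001, 0.847, 0.531, -0.0]
contact_force: [-0.9, -0.4, -0.7]
gripper_width: 1.001
grasp_force: 0.0
```

Run:
```python
from h import *
s=state();print(s["time"],s["tool_pos"],s["tool_rot"],s["contact_force"],s["joint_pos"])
f=grab_frame("wrist");np.savez("w1",**f)
print(f["world_from_camera"].round(3),f["intrinsics"])
for t in("grinder_deck","spring_tops","grinder"):
    print(t,[(np.round(x["at"],4).tolist(),round(x["p"],2)) for x in place_of("wrist",t)[:2]])
cv2.imwrite("pics/w1.png",cv2.resize(f["color"][...,::-1],(800,600)))
```

```text
2.35 [ 0.49120208 -0.3838608   0.4094245 ] [-1.35628928e-03  8.47312976e-01  5.31092068e-01 -3.09426229e-04] [-0.93942035 -0.42123695 -0.70485497] [-7.82653357e-01  6.73469495e-03  1.36867073e+00  1.12112135e-05
  1.76896948e+00 -3.31633859e-01]
[[ 0.9    0.413  0.141  0.527]
 [-0.437  0.854  0.284 -0.31 ]
 [-0.003 -0.317  0.948  0.552]
 [ 0.     0.     0.     1.   ]] [[343.70634599   0.         253.21111087]
 [  0.         343.70634599 191.09374002]
 [  0.           0.           1.        ]]
grinder_deck [([0.5616, -0.2801, 0.1919], 0.57)]
spring_tops []
grinder [([0.561, -0.2739, 0.0045], 0.59)]
```

View pics/w1.png

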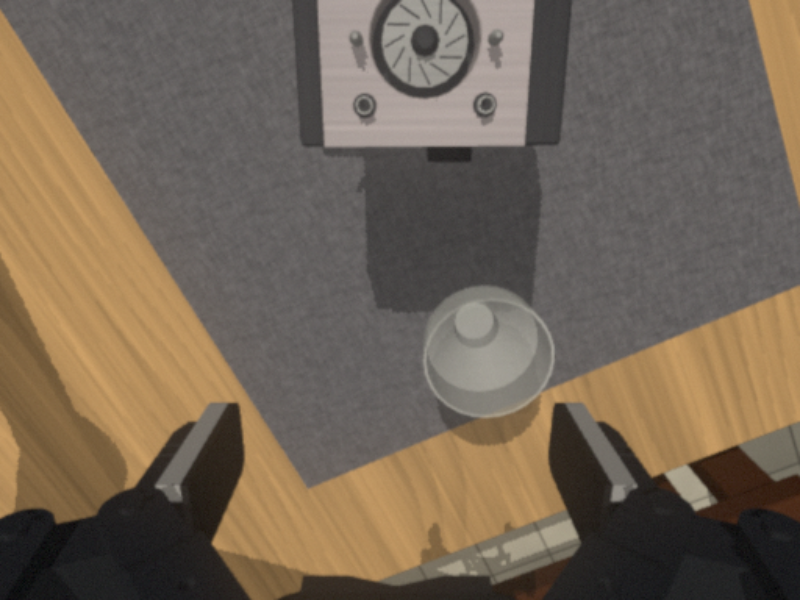

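The wrist view shows the two pins at about (355,38) and (497,37), with springs below at (364,104) and (485,104). The pin line lies along the image x, about -26° in the world, parallel to the tool's y. I'll move over the deck for a second view.

{"name": "jog_arm", "arguments": {"motion": "100 0.06 0 0 0 0 0; 100 0.12 0.02 0 0 0 0; 100 0.2 0.03 0 0 0 0; 100 0.2 0.03 0 0 0 0; 100 0.2 0.03 0 0 0 0"}}

```text
time: 3.18
tool_pos: [0.5462, -0.3012, 0.4119]
tool_rot: [0.0, 0.848, 0.53, -0.0]
contact_force: [1.1, 0.2, 0.2]
gripper_width: 1.002
grasp_force: 0.0
```

Run:
```python
from h import *
s=state();print(s["time"],s["tool_pos"],s["tool_rot"])
f=grab_frame("wrist");np.savez("w2",**f)
for t in("grinder_deck","spring_tops","grinder"):
    print(t,[(np.round(x["at"],4).tolist(),round(x["p"],2)) for x in place_of("wrist",t)[:2]])
W=cloud(f);np.set_printoptions(suppress=True)
m=(W[...,2]>.184)&(W[...,2]<.196)&(np.hypot(W[...,0]-.562,W[...,1]+.276)<.1)
print("deck z",np.median(W[m][:,2]),cv2.minAreaRect((W[m][:,:2]*1000).astype(np.float32)))
h=((W[...,2]>.1955)&(W[...,2]<.215)).astype(np.uint8)
n,l,st,c=cv2.connectedComponentsWithStats(h)
for i in range(1,n):
    if st[i,4]>5: P=W[l==i];print(st[i,4],c[i].round(1),P.mean(0).round(4),P[:,2].max().round(4))
cv2.imwrite("pics/w2.png",cv2.resize(f["color"][...,::-1],(800,600)))
```

```text
3.175 [ 0.54617555 -0.30117134  0.41189908] [ 4.95584945e-04  8.48039225e-01  5.29933224e-01 -7.10712670e-05]
grinder_deck [([0.5632, -0.2767, 0.192], 0.69)]
spring_tops [([0.5669, -0.2781, 0.1993], 0.94)]
grinder []
deck z 0.18956052001928791 ((565.957275390625, -277.5857238769531), (126.2481918334961, 170.18470764160156), 64.55638122558594)
51 [294.8  90.2] [ 0.6131 -0.2577  0.198 ] 0.2005
49 [218.3  90.7] [ 0.5445 -0.2246  0.198 ] 0.2014
51 [297.7 128.7] [ 0.6002 -0.293   0.2023] 0.2063
52 [216.2 129.6] [ 0.5253 -0.2574  0.2024] 0.2071
46 [221.7 164.4] [ 0.5124 -0.293   0.1979] 0.2006
45 [292.1 164. ] [ 0.5801 -0.3255  0.198 ] 0.2007
```

View pics/w2.png

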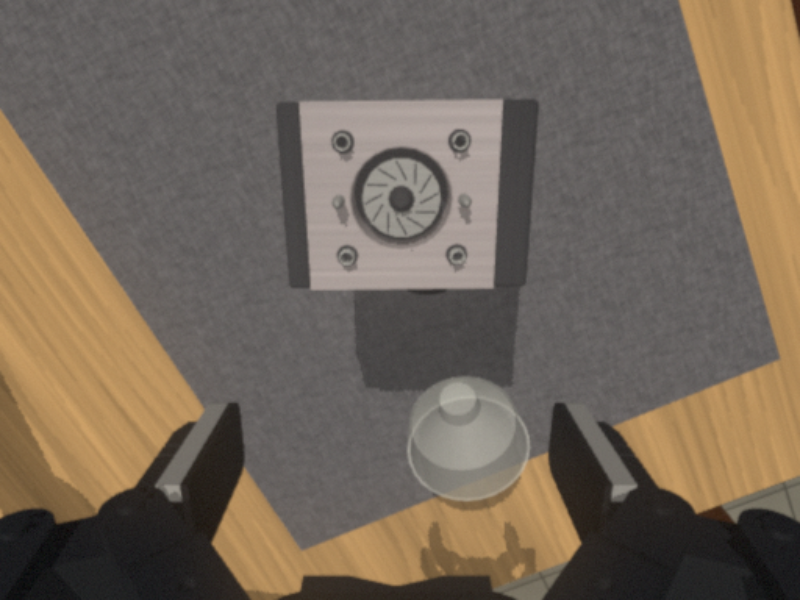

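The deck is centred at (0.5627, -0.2752, 0.190) with the pin axis at -25.6°. The pin tops are at 0.206 and the spring tops at about 0.200, which matches the sizes given. Next, the carrier.

{"name": "jog_arm", "arguments": {"motion": "100 0.09 -0.05 0 0 0 0; 100 0.19 -0.1 0 0 0 0; 100 0.29 -0.15 0 0 0 0; 100 0.39 -0.2 0 0 0 0; 100 0.48 -0.25 0 0 0 0"}}

```text
time: 4.0
tool_pos: [0.5392, -0.029, 0.4114]
tool_rot: [0.0, 0.848, 0.53, 0.0]
contact_force: [0.5, 0.3, 0.4]
gripper_width: 1.001
grasp_force: 0.0
```

{"name": "jog_arm", "arguments": {"motion": "100 0.1 -0.05 0.05 0 0 0; 100 0.2 -0.1 0.1 0 0 0; 100 0.3 -0.15 0.15 0 0 0; 100 0.38 -0.2 0.2 0 0 0; 100 0.47 -0.25 0.25 0 0 0"}}

```text
time: 4.62
tool_pos: [0.53, 0.2367, 0.2857]
tool_rot: [0.0, 0.848, 0.53, 0.0]
contact_force: [0.8, -0.6, 0.3]
gripper_width: 0.998
grasp_force: 0.0
```

{"name": "jog_arm", "arguments": {"motion": "100 0 0 0 0 0 0; 100 0 0 0 0 0 0; 100 0 0 0 0 0 0; 100 0 0 0 0 0 0; 100 0 0 0 0 0 0"}}

```text
time: 5.25
tool_pos: [0.5304, 0.2352, 0.2869]
tool_rot: [0.0, 0.848, 0.53, 0.0]
contact_force: [0.3, 0.3, -0.6]
gripper_width: 0.999
grasp_force: 0.0
```

Run:
```python
from h import *
s=state();print(s["time"],s["tool_pos"],s["tool_rot"])
f=grab_frame("wrist");np.savez("w3",**f)
for t in("carrier","carrier_plate","carrier_throat"):
    print(t,[(np.round(x["at"],4).tolist(),round(x["p"],2)) for x in place_of("wrist",t)[:2]])
W=cloud(f);np.set_printoptions(suppress=True)
R=np.hypot(W[...,0]-.547,W[...,1]-.261)<.09
for a,b in((.0105,.018),(.053,.064)):
    m=(W[...,2]>a)&(W[...,2]<b)&R
    m=cv2.morphologyEx(m.astype(np.uint8),cv2.MORPH_OPEN,np.ones((3,3)))>0 if a<.05 else m
    print(m.sum(),"z",np.median(W[m][:,2]),cv2.minAreaRect((W[m][:,:2]*1000).astype(np.float32)))
cv2.imwrite("pics/w3.png",cv2.resize(f["color"][...,::-1],(800,600)))
```

```text
5.25 [0.53041028 0.23516192 0.28687067] [1.40331502e-04 8.48147558e-01 5.29759848e-01 4.51714777e-04]
carrier [([0.5466, 0.2643, -0.0031], 0.89)]
carrier_plate [([0.5474, 0.2658, 0.0094], 0.77)]
carrier_throat [([0.5495, 0.2658, 0.0642], 0.69)]
6143 z 0.013980573746589675 ((545.3964233398438, 263.02490234375), (104.05623626708984, 104.09810638427734), 64.39696502685547)
372 z 0.05866641974367759 ((545.5390625, 263.2373352050781), (42.853477478027344, 43.03622817993164), 6.043237209320068)
```

View pics/w3.png

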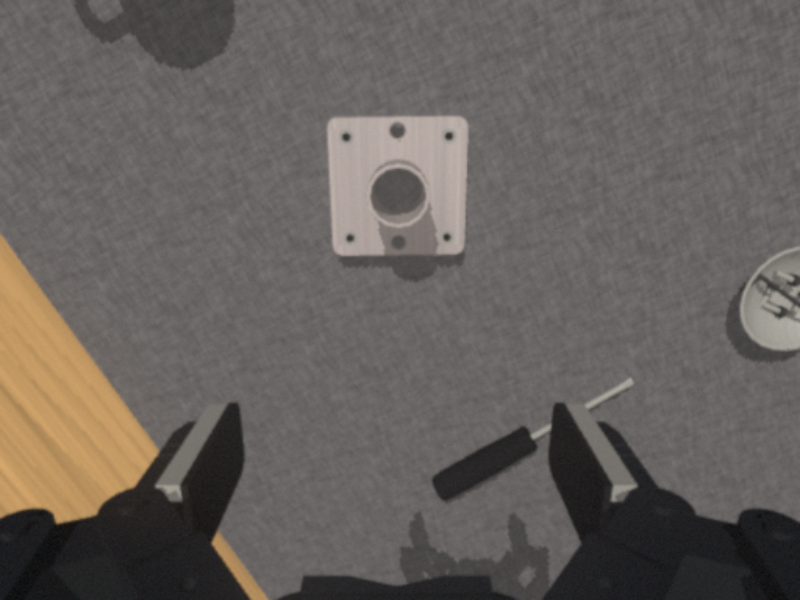

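The carrier's holes are at (398,130) and (398,242), so its hole axis runs along tool x (64.4°) and the carrier needs a quarter turn. It is centred at (0.5455, 0.2631) with its top at 0.0587, as it should be. I'll go in to grasp.

{"name": "jog_arm", "arguments": {"motion": "100 0.06 0.003 0.08 0 0 0; 100 0.063 0.003 0.19 0 0 0; 100 0.063 0.003 0.29 0 0 0; 100 0.063 0.003 0.38 0 0 0; 100 0.063 0.003 0.4 0 0 0"}}

```text
time: 6.08
tool_pos: [0.5425, 0.2626, 0.0822]
tool_rot: [-0.001, 0.848, 0.53, -0.004]
contact_force: [-0.2, 0.2, -0.4]
gripper_width: 1.003
grasp_force: 0.0
```

{"name": "jog_arm", "arguments": {"motion": "100 0 0 0.03 0 0 0; 100 0 0 0.07 0 0 0; 100 0 0 0.11 0 0 0; 100 0 0 0.13 0 0 0; 100 0 0 0.132 0 0 0"}}

```text
time: 6.7
tool_pos: [0.5445, 0.2632, 0.0191]
tool_rot: [-0.0, 0.848, 0.53, -0.001]
contact_force: [-0.3, 0.9, 0.4]
gripper_width: 0.998
grasp_force: 0.0
```

Run:
```python
from h import *
s=state();print(s["time"],s["tool_pos"],s["tool_rot"],s["contact_force"])
f=grab_frame("wrist")
cv2.imwrite("pics/w4.png",f["color"][...,::-1])
```

```text
6.7 [0.54451715 0.26323775 0.01914663] [-2.24427419e-04  8.47846918e-01  5.30240244e-01 -9.14217788e-04] [-0.33256536  0.8923581   0.37666366]
```

View pics/w4.png

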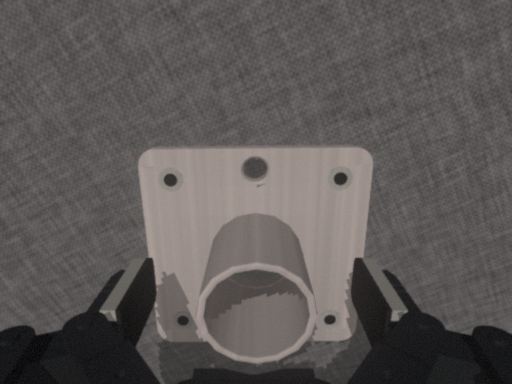

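The throat, at about (257,310), is centred between the open fingers, and the tips clear the plate. Closing now.

{"name": "jog_arm", "arguments": {"motion": "60 0 0 0 0 0 0; 40 0 0 0 0 0 0; 0 0 0 0 0 0 0; 0 0 0 0 0 0 0; 0 0 0 0 0 0 0"}}

```text
time: 7.38
tool_pos: [0.5461, 0.2637, 0.0214]
tool_rot: [0.0, 0.848, 0.53, 0.001]
contact_force: [0.6, -0.6, 6.1]
gripper_width: 0.501
grasp_force: 61.6
```

{"name": "jog_arm", "arguments": {"motion": "0 0 0 0 0 0 0; 0 0 0 0 0 0 0; 0 0 0 0 0 0 0; 0 0 0 0 0 0 0; 0 0 0 0 0 0 0"}}

```text
time: 8.0
tool_pos: [0.5461, 0.2637, 0.0214]
tool_rot: [0.0, 0.848, 0.53, 0.001]
contact_force: [-0.2, -0.6, 5.5]
gripper_width: 0.506
grasp_force: 61.6
```

{"name": "jog_arm", "arguments": {"motion": "0 0 0 -0.04 0 0 0; 0 0 0 -0.13 0 0 0; 0 0 0 -0.24 0 0 0; 0 0 0 -0.36 0 0 0; 0 0 0 -0.48 0 0 0"}}

```text
time: 8.62
tool_pos: [0.544, 0.2632, 0.2616]
tool_rot: [-0.0, 0.848, 0.53, -0.001]
contact_force: [0.2, -0.0, -2.3]
gripper_width: 0.509
grasp_force: 61.8
```

{"name": "jog_arm", "arguments": {"motion": "0 0 0 -0.06 0 0 0; 0 0 0 -0.1 0 0 0; 0 0 0 -0.1 0 0 0; 0 0 0 -0.1 0 0 0; 0 0 0 -0.1 0 0 0"}}

```text
time: 9.25
tool_pos: [0.5444, 0.2632, 0.3076]
tool_rot: [-0.0, 0.848, 0.53, -0.002]
contact_force: [0.3, 0.2, -3.8]
gripper_width: 0.502
grasp_force: 61.8
```

Run:
```python
from h import *
s=state();print(s["time"],s["tool_pos"],s["tool_rot"],s["contact_force"],s["gripper_width"],s["joint_pos"])
f=grab_frame("wrist");np.savez("w5",**f)
W=cloud(f);z=s["tool_pos"][2]
from scipy.spatial.transform import Rotation as Ro
q=s["tool_rot"];R=Ro.from_quat([q[1],q[2],q[3],q[0]])
L=R.inv().apply(W.reshape(-1,3)-s["tool_pos"]).reshape(384,512,3)
for a,b in((0.002,.016),(-.045,-.03)):
    m=(L[...,2]>a)&(L[...,2]<b)&(np.hypot(L[...,0],L[...,1])<.08)
    if a>0:m&=L[...,0]>.025
    print(m.sum(),np.median(L[m][:,2]),np.polyfit(L[m][:,0],L[m][:,2],1),np.polyfit(L[m][:,1],L[m][:,2],1),cv2.minAreaRect((L[m][:,:2]*1000).astype(np.float32)))
cv2.imwrite("pics/w5.png",f["color"][...,::-1])
```

```text
9.25 [0.54437424 0.263178   0.3076204 ] [-4.90972481e-04  8.47847596e-01  5.30235776e-01 -2.05783141e-03] [ 0.29597669  0.18907881 -3.84824771] 0.501853139280257 [ 3.27290417e-01 -2.64083736e-02  1.56683041e+00  1.10889161e-05
  1.60540179e+00  7.80327048e-01]
12822 0.007660769234610333 [0.02629884 0.00674398] [0.00131209 0.00776824] ((38.62385177612305, -0.5670890808105469), (27.23611831665039, 104.58660888671875), 0.0006506358622573316)
6870 -0.03678338919685561 [-0.02700149 -0.03614265] [ 0.00085019 -0.03619813] ((0.3965730667114258, 1.5555801391601562), (82.36144256591797, 44.49464416503906), 72.71882629394531)
```

View pics/w5.png

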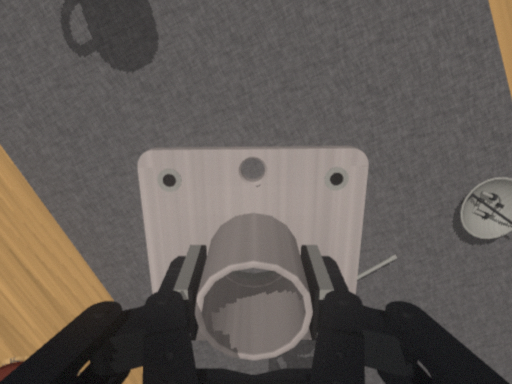

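The carrier is held, centred within 1 mm and nearly level, with 3.8 N of weight showing. I'll carry it high towards the deck with a quarter turn and stop short of it to look again.

{"name": "jog_arm", "arguments": {"motion": "0 -0.08 0.02 0 0 0 0.1; 0 -0.18 0.046 0 0 0 0.21; 0 -0.28 0.072 0 0 0 0.32; 0 -0.38 0.097 0 0 0 0.42; 0 -0.477 0.122 0 0 0 0.52"}}

```text
time: 9.93
tool_pos: [0.4948, 0.0209, 0.3095]
tool_rot: [-0.0, 0.986, 0.166, -0.0]
contact_force: [0.6, -0.1, -3.2]
gripper_width: 0.504
grasp_force: 61.9
```

{"name": "jog_arm", "arguments": {"motion": "0 -0.05 0.085 0 0 0 0.1; 0 -0.1 0.17 0 0 0 0.21; 0 -0.15 0.25 0 0 0 0.32; 0 -0.2 0.34 0 0 0 0.42; 0 -0.253 0.422 0 0 0 0.523"}}

```text
time: 10.55
tool_pos: [0.4455, -0.2201, 0.3095]
tool_rot: [-0.0, 0.975, -0.224, -0.0]
contact_force: [0.9, -0.0, -3.1]
gripper_width: 0.504
grasp_force: 61.9
```

{"name": "jog_arm", "arguments": {"motion": "0 0 0 0 0 0 0; 0 0 0 0 0 0 0; 0 0 0 0 0 0 0; 0 0 0 0 0 0 0; 0 0 0 0 0 0 0"}}

```text
time: 11.18
tool_pos: [0.4464, -0.2181, 0.3104]
tool_rot: [0.0, 0.975, -0.221, 0.0]
contact_force: [0.4, -0.3, -3.2]
gripper_width: 0.508
grasp_force: 62.3
```

```bash
cat > look.py <<'E'
from h import *
from scipy.spatial.transform import Rotation as Ro
import sys
s=state();print(s["time"],s["tool_pos"],s["tool_rot"],s["contact_force"],s["gripper_width"])
f=grab_frame("wrist");W=cloud(f)
q=s["tool_rot"];R=Ro.from_quat([q[1],q[2],q[3],q[0]]);M=R.as_matrix();print("yaw",np.degrees(np.arctan2(M[1,0],M[0,0])), M[2])
L=R.inv().apply(W.reshape(-1,3)-s["tool_pos"]).reshape(384,512,3)
m=(L[...,2]>0.0)&(L[...,2]<.018)&(np.hypot(L[...,0],L[...,1])<.08)&(L[...,0]>.025)
print("plate",m.sum(),np.median(L[m][:,2]),np.polyfit(L[m][:,0],L[m][:,2],1),cv2.minAreaRect((L[m][:,:2]*1000).astype(np.float32)))
h=((W[...,2]>.1955)&(W[...,2]<.215)&(np.hypot(W[...,0]-.563,W[...,1]+.275)<.08)).astype(np.uint8)
n,l,st,c=cv2.connectedComponentsWithStats(h)
for i in range(1,n):
    if st[i,4]>8: P=W[l==i];print(st[i,4],c[i].round(1),P.mean(0).round(4),P[:,2].max().round(4),"tool",L[l==i].mean(0).round(4))
cv2.imwrite("pics/%s.png"%sys.argv[1],f["color"][...,::-1])
E
python3 look.py w6
```

```text
11.175 [ 0.44644796 -0.21805894  0.31037028] [ 3.34871006e-05  9.75309659e-01 -2.20841710e-01  8.75626998e-05] [ 0.43243591 -0.2973587  -3.20757694] 0.5075034726825751
yaw -25.516950960105238 [ 1.85592191e-04  2.66455925e-05 -9.99999982e-01]
plate 12499 0.007588749664899141 [0.02870976 0.00659945] ((38.21624755859375, -0.5521697998046875), (104.60044860839844, 26.447467803955078), 89.9631118774414)
107 [201.9  61.2] [ 0.5441 -0.2248  0.1982] 0.2016 tool [ 0.091  -0.036   0.1122]
109 [311.   61.3] [ 0.5115 -0.293   0.198 ] 0.2009 tool [0.091  0.0396 0.1124]
108 [256.8  67.2] [ 0.5241 -0.2574  0.2029] 0.2075 tool [0.087  0.002  0.1075]
```

View pics/w6.png

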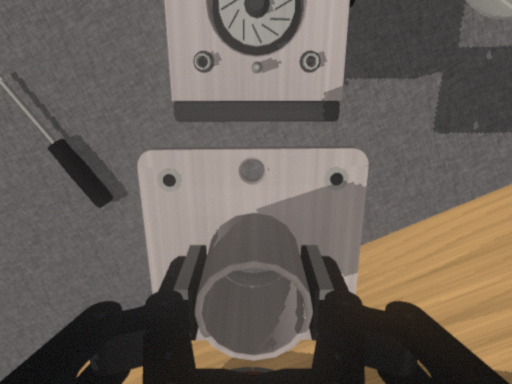

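Pin and springs are ahead in view at (257,67), (202,61) and (311,61), square to the plate. The deck centre is about 130 mm ahead and 2 mm across. Before lowering, I'll check whether the 1.6° plate slope is real or comes from the camera.

Run:
```python
from h import *
for n,a,b in(("w2",.186,.194),("w3",.011,.018),("w3",-.01,.006),("w1",-.01,.008)):
    f=np.load(n+".npz");W=cloud(f);m=(W[...,2]>a)&(W[...,2]<b)
    if a>0:m&=np.hypot(W[...,0]-(.563 if a>.1 else .5455),W[...,1]-(-.275 if a>.1 else .263))<.06
    P=W[m];c=np.linalg.lstsq(np.c_[P[:,:2],np.ones(len(P))],P[:,2],rcond=None)[0]
    u=np.array([.438,.899]);print(n,a,len(P),c.round(4),"along tool x",u@c[:2],"y",np.array([.899,-.438])@c[:2])
```

```text
w2 0.186 7014 [-0.0004  0.0008  0.1904] along tool x 0.0005248416691044547 y -0.0007150273868587064
w3 0.011 5657 [-0.0007  0.0014  0.014 ] along tool x 0.000971666370575511 y -0.001228540890529147
w3 -0.01 160297 [0.0001 0.0008 0.0003] along tool x 0.0007747574655557061 y -0.00031479078386320456
w1 -0.01 142850 [0.0003 0.0017 0.001 ] along tool x 0.001683977331688259 y -0.0005300327938257569
```

{"name": "jog_arm", "arguments": {"motion": "0 0.06 0 0 0 0 0; 0 0.13 0.002 0 0 0 0; 0 0.2 0.004 0 0 0 0; 0 0.25 0.004 0 0 0 0; 0 0.26 0.004 0 0 0 0"}}

```text
time: 11.85
tool_pos: [0.5633, -0.2768, 0.3095]
tool_rot: [-0.0, 0.975, -0.221, -0.001]
contact_force: [-0.8, -0.2, -4.0]
gripper_width: 0.506
grasp_force: 62.3
```

The table and deck come out flat, so the 1.6° slope is real tilt in the grip. I'll pitch the tool +0.028 rad to level the plate, then lower it to just above the pins.

{"name": "jog_arm", "arguments": {"motion": "0 0 0 0.03 0 0.0187 0; 0 0 0 0.08 0 0.0187 0; 0 0 0 0.13 0 0.0187 0; 0 0 0 0.16 0 0.0187 0; 0 0 0 0.16 0 0.0187 0"}}

```text
time: 12.48
tool_pos: [0.5617, -0.276, 0.2288]
tool_rot: [0.003, 0.975, -0.221, 0.012]
contact_force: [0.3, -0.5, -3.2]
gripper_width: 0.508
grasp_force: 62.3
```

{"name": "jog_arm", "arguments": {"motion": "0 0 0 0 0 0 0; 0 0 0 0 0 0 0; 0 0 0 0 0 0 0; 0 0 0 0 0 0 0; 0 0 0 0 0 0 0"}}

```text
time: 13.1
tool_pos: [0.5626, -0.2767, 0.2303]
tool_rot: [0.003, 0.975, -0.221, 0.014]
contact_force: [-0.6, -0.8, -3.1]
gripper_width: 0.509
grasp_force: 62.3
```

```bash
python3 look.py w7
python3 - <<'E'
from h import *
for c in("scene","top"):
    grab_frame(c)
    for t in("carrier_plate","carrier_throat","grinder_deck"): print(c,t,[(np.round(x["at"],4).tolist(),round(x["p"],2)) for x in place_of(c,t)[:1]])
E
```

```text
13.1 [ 0.56260371 -0.27665431  0.23032882] [ 0.0031106   0.97506464 -0.22147752  0.01367417] [-0.64480164 -0.84926866 -3.05935049] 0.5089661128581549
yaw -25.594211583778893 [ 2.80442661e-02  9.03418471e-06 -9.99606682e-01]
plate 12515 0.007561290694936818 [0.02795809 0.00659225] ((38.18379211425781, -0.600555419921875), (104.41053771972656, 26.400798797607422), 89.96654510498047)
96 [252.2 162.7] [ 0.5995 -0.2933  0.2039] 0.207 tool [ 0.0397 -0.0009  0.0276]
227 [253.3 274.6] [ 0.546  -0.2682  0.2125] 0.215 tool [-0.0191 -0.0004  0.0173]
scene carrier_plate [([0.5625, -0.2765, 0.219], 0.66)]
scene carrier_throat [([0.5609, -0.276, 0.2655], 0.7)]
scene grinder_deck [([0.5608, -0.2749, 0.1914], 0.89)]
top carrier_plate [([0.5624, -0.278, 0.2133], 0.68)]
top carrier_throat [([0.5596, -0.2735, 0.2659], 0.85)]
top grinder_deck []
```

View pics/w7.png

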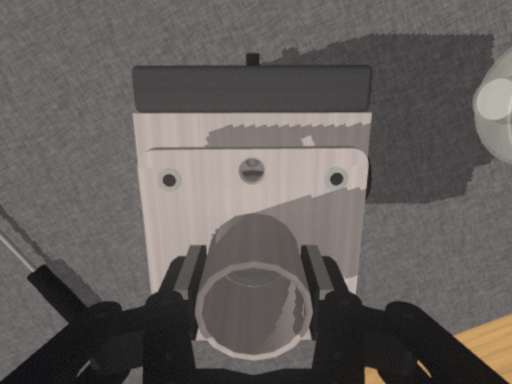

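The front pin shows inside the hole at (252,163), against the hole's centre at (252,171), so alignment is within about 1 mm. I'll lower slowly onto the pins.

{"name": "jog_arm", "arguments": {"motion": "0 -0.0003 -0.001 0.006 0 0 0; 0 -0.0006 -0.001 0.014 0 0 0; 0 -0.001 -0.001 0.02 0 0 0; 0 -0.0012 -0.001 0.026 0 0 0; 0 -0.0012 -0.001 0.03 0 0 0"}}

```text
time: 14.18
tool_pos: [0.5626, -0.2761, 0.2149]
tool_rot: [0.003, 0.975, -0.221, 0.014]
contact_force: [1.0, -0.4, -3.8]
gripper_width: 0.507
grasp_force: 62.3
```

{"name": "jog_arm", "arguments": {"motion": "0 0 0 0.002 0 0 0; 0 0 0 0.004 0 0 0; 0 0 0 0.006 0 0 0; 0 0 0 0.006 0 0 0; 0 0 0 0.006 0 0 0"}}

```text
time: 14.8
tool_pos: [0.5628, -0.2762, 0.2127]
tool_rot: [0.003, 0.975, -0.221, 0.014]
contact_force: [-0.7, 0.5, -1.0]
gripper_width: 0.505
grasp_force: 62.4
```

The pins are in with no side load, and the springs have taken about 2.5 N. Pressing on in small steps.

{"name": "jog_arm", "arguments": {"motion": "0 0 0 0.001 0 0 0; 0 0 0 0.002 0 0 0; 0 0 0 0.004 0 0 0; 0 0 0 0.005 0 0 0; 0 0 0 0.005 0 0 0"}}

```text
time: 15.42
tool_pos: [0.5629, -0.2762, 0.2106]
tool_rot: [0.003, 0.975, -0.221, 0.014]
contact_force: [-3.5, 2.3, 5.9]
gripper_width: 0.504
grasp_force: 62.8
```

{"name": "jog_arm", "arguments": {"motion": "0 0 0 0 0 0 0; 0 0 0 0 0 0 0; 0 0 0 0 0 0 0; 0 0 0 0 0 0 0; 0 0 0 0 0 0 0"}}

```text
time: 16.05
tool_pos: [0.5629, -0.2762, 0.2105]
tool_rot: [0.003, 0.975, -0.221, 0.014]
contact_force: [-3.5, 3.1, 5.0]
gripper_width: 0.504
grasp_force: 62.9
```

{"name": "jog_arm", "arguments": {"motion": "0 -0.001 0 0 0 0 0; 0 -0.002 0 0 0 0 0; 0 -0.002 0 0.002 0 0 0; 0 -0.002 0 0.004 0 0 0; 0 -0.002 0 0.004 0 0 0"}}

```text
time: 16.68
tool_pos: [0.5628, -0.2762, 0.2095]
tool_rot: [0.004, 0.975, -0.221, 0.015]
contact_force: [-1.5, 1.7, 7.3]
gripper_width: 0.506
grasp_force: 63.2
```

```bash
python3 look.py w8
python3 - <<'E'
from plant import *
s=state();print(s["contact_force"],s["ft_torque"])
E
```

```text
16.675 [ 0.5628244  -0.27622525  0.2095424 ] [ 0.00353149  0.97503954 -0.2214839   0.0151759 ] [-1.528529    1.72484602  7.29452183] 0.5061255522342113
yaw -25.595422418316712 [ 3.11585459e-02  1.64242301e-04 -9.99514441e-01]
plate 12631 0.007794102957951631 [0.03533049 0.00654856] ((38.06974411010742, -0.483734130859375), (104.72915649414062, 26.122482299804688), 89.99227905273438)
22492 [253.3 199.7] [ 0.5871 -0.2874  0.2029] 0.215 tool [ 0.0266 -0.0004  0.0075]
1485 [253.5 288.4] [ 0.5472 -0.2684  0.2065] 0.215 tool [-0.0175 -0.0003  0.0025]
78 [199.5 337.2] [ 0.5296 -0.2279  0.2011] 0.2023 tool [-0.051  -0.0292  0.0069]
67 [307.1 336.5] [ 0.505  -0.28    0.2009] 0.2022 tool [-0.0507  0.0283  0.007 ]
[-1.81061315  1.20230007  8.05443886] [ 0.3299914   0.38050772 -0.05630162]
```

View pics/w8.png

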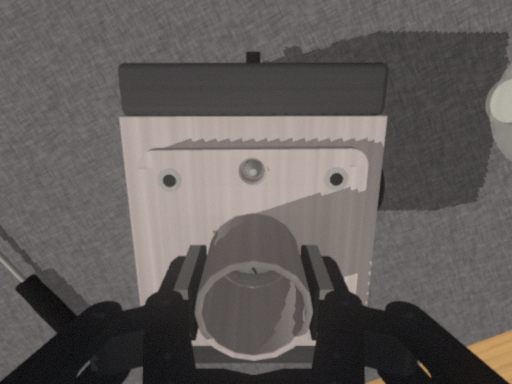

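The front pin stands centred in its hole at (252,171). The plate is level within 0.005 rad, about 7 mm above the deck. About 2 mm more to go.

{"name": "jog_arm", "arguments": {"motion": "0 0 0 0.001 0 0 0; 0 -0.0005 0 0.002 0 0 0; 0 -0.0005 0 0.003 0 0 0; 0 -0.0005 0 0.004 0 0 0; 0 -0.0005 0 0.004 0 0 0"}}

```text
time: 17.35
tool_pos: [0.5629, -0.2762, 0.2086]
tool_rot: [0.004, 0.975, -0.221, 0.016]
contact_force: [-2.1, 2.3, 11.3]
gripper_width: 0.513
grasp_force: 63.4
```

{"name": "jog_arm", "arguments": {"motion": "0 0 0 0 0 0 0; 0 0 0 0 0 0 0; 0 0 0 0 0 0 0; 0 0 0 0 0 0 0; 0 0 0 0 0 0 0"}}

```text
time: 17.98
tool_pos: [0.5629, -0.2762, 0.2086]
tool_rot: [0.004, 0.975, -0.221, 0.016]
contact_force: [-1.9, 1.7, 11.6]
gripper_width: 0.509
grasp_force: 63.4
```

```bash
python3 look.py w9
```

```text
17.975 [ 0.56289066 -0.27621233  0.20860392] [ 0.00368617  0.97504282 -0.22143502  0.01563467] [-1.8532911   1.68963751 11.57704366] 0.5094093163302444
yaw -25.5897793028588 [ 3.21214346e-02  2.64230639e-04 -9.99483939e-01]
plate 12623 0.007842937696531663 [0.03491549 0.00661619] ((38.04530334472656, -5.073879241943359), (113.34676361083984, 26.10597038269043), 89.98027038574219)
22607 [253.3 199.9] [ 0.5871 -0.2874  0.202 ] 0.215 tool [ 0.0265 -0.0003  0.0075]
1549 [253.6 289.3] [ 0.5473 -0.2685  0.2064] 0.215 tool [-0.0174 -0.0002  0.0016]
81 [199.8 337.4] [ 0.5296 -0.2281  0.2002] 0.2012 tool [-0.0511 -0.029   0.0068]
67 [307.1 336.5] [ 0.5051 -0.28    0.1999] 0.201 tool [-0.0508  0.0284  0.0071]
```

The springs carry about 15 N (11.6 N measured plus about 3.6 N weight). The plate is 5 to 6 mm above the deck, level, steady and still gripped, so I'm handing in.

```bash
python3 -c "
from plant import *
print(job_done())"
```

```text
the job is handed in; nothing more can be done
None
```

The carrier is over both pins, throat up and level, held down with about 15 N on the springs (plate 5–6 mm above the deck) and still gripped; the job is handed in, but no verdict came back.

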